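# Free the rotary positioner and hold its index plunger out

## Task

The wired unit on the bench positioner is locked on its side: free it so that it swings round under its own weight, untouched, and hangs still. First take the spindle brake off by squeezing the red trigger fully in beside its fixed black grip and letting it go again, so that the brake bar springs out; then pull the black index plunger knob straight up to its stop. Finish still holding the plunger fully out, with the unit hanging at rest and the other things on the bench left where they are.

Things in the scene. Friction and masses are not known exactly. Their poses are not given: they have to be found in the camera images.
- positioner: Rotary positioner, a grey-blue casting fixed to the bench. Origin: underside, straight below the plunger; x points back (the unit faces -x), y to the brake and grip. Faceplate: upright disc, diameter 180, axis along x at height 125. Goose-neck over its rim: x -22 to 76, y -20 to 20, top at height 241. Brake and grip at y 110 to 265. Nothing is higher than the knob (283). Yaw -0.2 to 0.3.
- release_grip (a point): Middle of the fixed upright black rubber grip: y = 223, height 200 in the positioner's frame. The grip is 22 thick along the positioner's y, 30 along x, and reaches up to height 240. The block under grip and trigger has its top at height 163.
- trigger_pad (a point): On the face of the red trigger lever that looks away from the grip, 53 mm above its pivot: y = 185, height 200 in the positioner's frame, lever top at 228, 20 wide along x. From here to the far face of the grip it is 49 mm across when released, 35 mm when squeezed to the stop. Squeeze grip and trigger together between the fingers from above, closing along the positioner's y.
- trigger (a joint): Angle of the sprung trigger, rad: 0 released, 0.26 squeezed to its stop; the pawl lets the brake bar go at about 0.15. It takes about 5 to 12 N at the lever and springs back by itself.
- brake (a joint): Brake bar (steel rod at height 125, red end cap beyond the grip), m: 0 = pad on the disc's rim, latched by the trigger's pawl; when the trigger is squeezed it springs out along the positioner's +y to 0.016 and stays out.
- plunger_knob: Black ribbed knob of the index plunger, round, diameter 30 (grip zone 6 to 26 mm above its origin), 29 high, red dot on top. Origin: centre of its underside, 253 above the bench when seated; z up along the plunger's axis. Directly below the seated knob are the fixed neck and arm.
- plunger (a joint): Lift of the index plunger, m: 0 pin fully in the faceplate's rim hole, about 0.010 pin tip clear of the rim, 0.016 fully out against its stop. The spring pulls it back with 8 N seated, rising to 13 N at the stop; there is no catch, so it must be held.
- faceplate (a joint): Angle of the faceplate, rad: 0 with the wired unit hanging straight below the spindle, starts near 1.57 (unit out to one side). Index holes every 30 degrees, also at 0. With brake off and plunger out it swings to within 0.05 of 0 in about 3 s.
- wired_unit: Small grey wired enclosure, 135 x 105 x 96, bolted on the front of the faceplate, 22 mm off the spindle axis. Origin: centre of its back, on the faceplate's adapter plate; its z points out to the robot's side.
- tin: Bystander: round open tin of screws, 74 x 68 x 35, loose, origin under its centre.
- relay_a: Bystander: blue relay, 34 x 24 x 32, loose, origin under its centre.
- red_screwdriver: Bystander: screwdriver with red handle, 216 long, 30 thick, loose, origin under its middle.

How it is judged:
On the way, in this order (a step that is already met when the one before it is completed fails the run):
1. the trigger is squeezed fully, to its stop (value of joint trigger above 0.2 rad), for 0.1 s.
2. the trigger is let go again and the brake bar has sprung out (value of joint trigger below 0.05 rad and value of joint brake above 0.013 m and contact force between the fingers and positioner below 1 N), for 0.2 s.
3. the plunger is pulled fully out, held by the fingers (value of joint plunger above 0.014 m and contact force between the fingers and plunger_knob above 3 N), for 0.2 s.
At the end, for the whole second after the job is handed in: The fingers hold the plunger knob (over 3 N) with the plunger at least 14 of its 16 mm out, the brake bar is out (over 13 mm), the trigger is back (under 0.05 rad), and the unit hangs within 0.12 rad of straight down, at rest (under 0.08 rad/s) (all of step 3 and value of joint brake above 0.013 m and value of joint trigger below 0.05 rad and value of joint faceplate between -0.12 and 0.12 rad and velocity of joint faceplate between -0.08 and 0.08 rad/s); the arm keeps its last pose, push and grip.
It fails at once if the robot touches the faceplate or the unit on it (contact force between any of the arm, the fingers and faceplate above 1 N).
It fails at once if the tin is moved more than 20 mm (distance of tin from where it was at the start of the episode above 0.02 m).
It fails at once if the loose relay is moved more than 20 mm (distance of relay_a from where it was at the start of the episode above 0.02 m).
It fails at once if the red screwdriver is moved more than 20 mm (distance of red_screwdriver from where it was at the start of the episode above 0.02 m).
It also fails if it takes over 38 s, if anything falls off the work surface, if the arm or the gripper's body presses on something with over 40 N, if the wrist force passes 120 N, or if a joint passes its speed limit or range.

## Robot

A 6-joint arm with a two-finger parallel gripper is mounted at the origin on a cart in front of the work surface, level with it; the furniture and walls round the work are solid. World frame = base frame: x ahead of the robot, y to its left, z up, the work surface at z = 0. Lengths are in m, angles in rad, forces in N, time in s.
With the tool pointing down it reaches from about 0.425 to 0.95 m from the base axis. Payload 3.5 kg.
Tool frame: the origin (TCP) lies between the finger pads; the fingertips stand 19 mm ahead of it and the grasp point (between the pads) is the TCP; z points along the fingers, y is the line along which they close (so a half turn about z gives the same grasp; the last joint's range is limited). The gripper opens to 85 mm and grips with 20 to 120 N. Pads are 22 mm wide; open, the fingers measure 114 mm over their backs; the gripper's body (76 mm by 85 mm) begins 54 mm behind the grasp point. The pads swing forward as they close: fully open they stand 13 mm farther back than shut.
Start: joints at [1.122, 0.286, 1.577, -0, 1.279, -0.15], TCP at [0.199, 0.645, 0.223] pointing down, gripper open.
Joint ranges: [-2.77, 2.77], [-0.9, 2.22], [0.21, 2.48], [-1.53, 4.67], [0.24, 2.81], [-2.84, 2.84]. Speed limits (rad/s): [2.79, 2.79, 3.14, 3.14, 3.14, 3.14].

## Interface

Orientations are given as a unit quaternion [x, y, z, w].
In Python, from plant import get_state, cams, ctrl gives the robot as it stands. The module is installed in compiled form; this text tells all that it offers.
- The arm moves only by the tool jog_arm, never from a script. Its argument "deltas" is text: rows parted by semicolons, each of 6 numbers parted by spaces: the shift along the world's x, y, z normalised to -1 to 1, where 1 is 0.02 m, then the turn, a rotation vector about the world's x, y, z normalised to -1 to 1, where 1 is 0.1 rad. In form: x y z ax ay az; .... A call has 1 to 20 rows; each row shifts and turns the commanded pose from where the row before left it; what a row does not reach is not made up. A row lasts 1/8 s, in which the tool goes at most 62.5 mm and 10.7 degrees, less where a joint would pass 70% of its speed; a pose out of reach is approached as far as the arm can. A call with a number of a shift or a turn outside -1 to 1 is refused whole. A call with a gripper value outside its range is refused whole. "gripper" is the opening, from 0 (shut) to 1 (fully open), set as the call begins (left out, the last holds). The fingers move at their own pace and stop on an object; "squeeze" is the grip in N (left out, the last holds). Time passes only in rows, so rows that do not move let the fingers close. It gives the time, the measured TCP pose, the force, the opening and the grip force at its end, in the units of the state.
- get_state(): the state, without advancing time (a new reading comes with each control period).
- cams.read_camera(name): name is "scene" or "top" or "wrist"; returns a dict with "color" (384x512x3 uint8, blue, green, red), "vfov" (degrees; the focal length in pixels is half the picture's height over the tangent of half this angle, whatever the lens; pixels are square), "cx", "cy" (the principal point, pixels), "rvec" (rotation vector, rad) and "tvec" (3), from world to camera coordinates, as OpenCV has them. Camera axes: x right, y down, z forward; pixel columns grow to the right and rows downward; lengths in m; the calibration is good to about 2 mm. A picture is of the moment at which its call begins. There is no depth.
- ctrl.sign_off(): hands the job in; it is judged then, once.
The state is a dict: "time": time; "qpos": joint angles; "dq": joint speeds; "joint_efforts": joint torques, N m; "eef_pos": TCP position; "tcp_rot": TCP orientation; "contact_force": force on the tool from outside, world axes, zero at the start; "wrist_torque": the same for the moment, N m; "opening": opening from 0.0 (shut) to 1.0 (fully open); "finger_force": force on a finger pad.
Only numpy, scipy, OpenCV 4.12 (cv2) and the standard library are available. Lean on these libraries where they do the work, as an engineer would, in place of code of your own. Each camera call takes 0.05 s, during which the arm holds its last target. There are 200 camera calls.

## Working session

There is one attempt and no reset: what is moved stays moved. The work goes in short steps, Python scripts to look and compute and a tool call to move; the robot and the scene stay as the last step left them, time stands still between calls to the robot, and variables do not carry over. Pictures are saved under pics/ and viewed, at most 10 in all, crops included, and the job is handed in when it is done.

Besides the shell and the picture viewer there is one more tool, called after "Call:" as name(argument=value, ...) on one line, values as JSON. jog_arm: Moves the arm, as the interface text tells. Its arguments: {"type":"object","properties":{"deltas":{"type":"string"},"gripper":{"type":"number"},"squeeze":{"type":"number"}},"required":["deltas"]}

```bash
mkdir -p pics
cat > h.py <<'E'
import numpy as np, cv2
from plant import get_state, cams, ctrl
def K(c):
    h,w=c["color"].shape[:2]; f=h/2/np.tan(np.radians(c["vfov"])/2)
    return np.array([[f,0,c["cx"]],[0,f,c["cy"]],[0,0,1]])
def ray(c,u,v):
    R=cv2.Rodrigues(np.array(c["rvec"],float))[0]; t=np.array(c["tvec"],float).ravel()
    d=R.T@np.linalg.inv(K(c))@[u,v,1]; return -R.T@t, d/np.linalg.norm(d)
def onz(c,u,v,z):
    o,d=ray(c,u,v); return o+d*(z-o[2])/d[2]
def meet(rs):
    A=0;b=0
    for o,d in rs:
        P=np.eye(3)-np.outer(d,d); A=A+P; b=b+P@o
    p=np.linalg.solve(A,b); return p,[np.linalg.norm((np.eye(3)-np.outer(d,d))@(p-o)) for o,d in rs]
def proj(c,p):
    return cv2.projectPoints(np.array([p],float),np.array(c["rvec"],float),np.array(c["tvec"],float),K(c),None)[0].ravel()
def redblobs(c,amin=15):
    h=cv2.cvtColor(c["color"],cv2.COLOR_BGR2HSV)
    m=(((h[...,0]<8)|(h[...,0]>172))&(h[...,1]>130)&(h[...,2]>60)).astype(np.uint8)
    n,l,s,ce=cv2.connectedComponentsWithStats(m)
    return [(s[i].tolist(),ce[i].round(1).tolist()) for i in range(1,n) if s[i][4]>=amin]
E
python3 - <<'E'
from h import *
ims=[]
for n in ["scene","top"]:
    c=cams.read_camera(n); cv2.imwrite(f"pics/{n}0.png",c["color"])
    print(n,c["vfov"],ray(c,c["cx"],c["cy"]))
    for b in redblobs(c): print(b)
print(get_state())
E
```

```text
scene 55.554361002172584 (array([ 0.03287974, -0.11236398,  0.65438905]), array([ 0.61379028,  0.54764812, -0.5686326 ]))
([228, 12, 23, 10, 116], [239.6, 15.7])
([155, 23, 10, 15, 85], [160.3, 29.8])
([87, 28, 79, 46, 354], [125.0, 46.7])
([262, 42, 58, 71, 1932], [293.9, 72.1])
([321, 50, 191, 164, 10650], [424.9, 122.1])
([364, 91, 8, 8, 42], [367.7, 94.7])
([172, 117, 13, 7, 83], [177.8, 119.8])
([401, 125, 5, 6, 18], [403.6, 128.2])
([491, 156, 6, 7, 27], [493.3, 158.9])
([336, 172, 176, 164, 6906], [434.4, 243.9])
([200, 178, 14, 3, 28], [205.8, 179.2])
([232, 185, 9, 30, 136], [235.0, 199.7])
([189, 189, 27, 6, 74], [202.1, 190.9])
([314, 191, 12, 8, 72], [319.0, 194.7])
([209, 208, 5, 9, 36], [210.8, 211.9])
([166, 217, 9, 27, 209], [169.9, 230.6])
([478, 262, 8, 6, 31], [482.4, 264.9])
([293, 267, 7, 14, 29], [296.3, 273.6])
([297, 272, 7, 18, 55], [300.0, 280.9])
([467, 274, 8, 14, 76], [470.6, 280.0])
([291, 298, 5, 7, 27], [292.9, 300.7])
top 45.45433779215458 (array([0.39577134, 0.34978596, 1.17846496]), array([ 0.17449744, -0.00704336, -0.98463244]))
([91, 0, 18, 30, 30
[... 1182 characters left out ...]

{'time': 0.1, 'qpos': array([ 1.12199455e+00,  2.87080283e-01,  1.57804581e+00, -8.60449231e-06,
        1.27859558e+00, -1.49994684e-01]), 'dq': array([ 0.00074413, -0.00129742, -0.00285725, -0.00078768, -0.00145638,
        0.00168604]), 'joint_efforts': array([-1.03186958e-04, -4.07295907e+01, -2.93699777e+01, -2.08996698e-04,
        3.42082079e-03,  1.37956079e-05]), 'eef_pos': array([0.19840683, 0.64453757, 0.22197515]), 'tcp_rot': array([ 1.48847037e-01,  9.88859660e-01, -1.01836659e-03, -3.10036056e-04]), 'contact_force': array([ 0.50494502,  0.81172875, -0.42941607]), 'wrist_torque': array([ 0.00240597,  0.01494738, -0.02028172]), 'finger_force': 0.0, 'opening': 0.9984267746389927}
```

View pics/scene0.png

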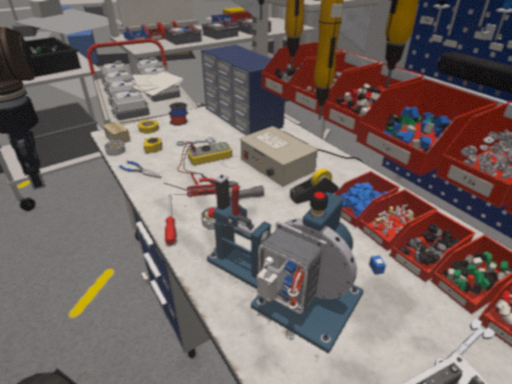

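View pics/top0.png

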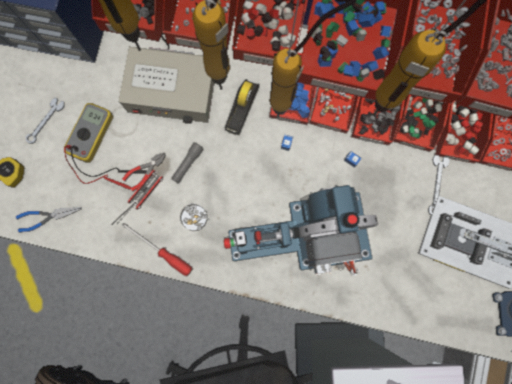

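The positioner is near top (300,235). The knob's red dot is at top (352,219) and scene (319,195). The trigger is near top (258,236) and scene (235,200). Next I'll zoom in and triangulate.

Run:
```python
from h import *
s=cams.read_camera("scene");t=cams.read_camera("top")
k,e=meet([ray(s,319,194.7),ray(t,351.9,219)]);print("knobtop",k,e)
a=cv2.resize(s["color"][160:350,190:380],None,fx=3,fy=3,interpolation=cv2.INTER_CUBIC)
b=cv2.resize(t["color"][175:285,215:385],None,fx=4.5,fy=4.5,interpolation=cv2.INTER_CUBIC)
cv2.imwrite("pics/a.png",a);cv2.imwrite("pics/b.png",b)
for z,u,v in [(.2,257.8,236.1),(.125,226.6,243)]: print(onz(t,u,v,z))
```

```text
knobtop [0.48620297 0.14977629 0.28330695] [np.float64(0.0002803702052166549), np.float64(0.0002803702052166772)]
[0.46352487 0.33353208 0.2       ]
[0.45485641 0.4039868  0.125     ]
```

View pics/a.png

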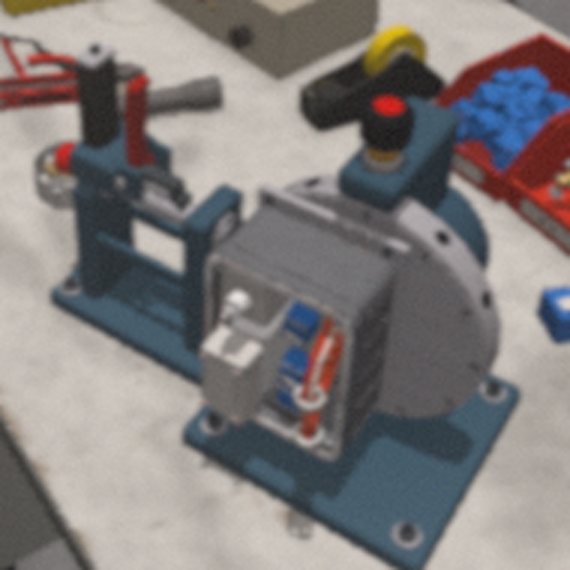

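View pics/b.png

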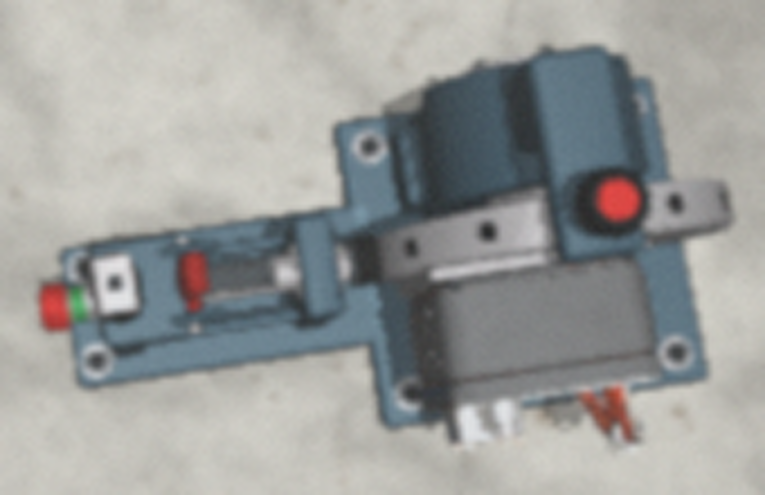

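The grip's top square is at top (240.6,237.9) and scene (222.3,176.7). The trigger's top is at top (258.3,235) and scene (235.7,186.7). The unit faces the robot, and the bystanders are clear of the fingers' path.

Run:
```python
from h import *
s=cams.read_camera("scene");t=cams.read_camera("top")
k=np.array([.4862,.1498,.2833])
g,e=meet([ray(s,222.3,176.7),ray(t,240.6,237.9)]);print("grip top",g,e)
r,e2=meet([ray(s,235.7,186.7),ray(t,258.3,235)]);print("trig top",r,e2)
d=g-k; print("yaw",np.arctan2(-d[0],d[1]),np.hypot(*d[:2]))
c=cams.read_camera("wrist"); print(ray(c,c["cx"],c["cy"]),c["vfov"], [proj(c,x).round() for x in (k,g,r)])
from scipy.spatial.transform import Rotation as R
q=get_state()["tcp_rot"]; print(R.from_quat(q).as_matrix().round(3))
```

```text
grip top [0.4587686  0.36891112 0.23754479] [np.float64(0.0007838236867466524), np.float64(0.0007838236867466383)]
trig top [0.46363425 0.33313846 0.22643086] [np.float64(0.0004033808303185222), np.float64(0.0004033808303185248)]
yaw 0.12454603298303567 0.22082157229377183
(array([0.12322331, 0.66890429, 0.37285224]), array([ 0.29104999, -0.09019911, -0.95244634])) 65.4443756830916 [array([-234.,  751.]), array([ 33., 597.]), array([ 10., 586.])]
[[-0.956  0.294 -0.   ]
 [ 0.294  0.956 -0.001]
 [ 0.    -0.001 -1.   ]]
```

Call:
jog_arm(deltas="0.87 -0.96 1 0 0 0.28; 0.87 -0.96 1 0 0 0.28; 0.87 -0.96 1 0 0 0.28; 0.87 -0.96 1 0 0 0.28; 0.87 -0.96 0 0 0 0.28; 0.87 -0.96 0 0 0 0.28; 0.87 -0.96 0 0 0 0.28; 0.87 -0.96 0 0 0 0.28; 0.87 -0.96 0 0 0 0.28; 0.87 -0.96 0 0 0 0.28; 0.87 -0.96 0 0 0 0.28; 0.87 -0.96 0 0 0 0.28; 0.87 -0.96 0 0 0 0.28; 0.87 -0.96 0 0 0 0.28; 0.87 -0.96 0 0 0 0.28; 0 0 0 0 0 0; 0 0 0 0 0 0", gripper=1)

```text
time: 2.48
eef_pos: [0.4593, 0.3574, 0.3033]
tcp_rot: [-0.06, 0.998, 0.0, -0.0]
contact_force: [-0.3, -1.1, 0.3]
opening: 0.998
finger_force: 0.0
```

```bash
cat > w.py <<'E'
from h import *
from scipy.spatial.transform import Rotation as R
import sys
c=cams.read_camera("wrist"); cv2.imwrite("pics/%s.png"%sys.argv[1],c["color"])
st=get_state(); print(st["time"],st["eef_pos"],st["opening"],st["contact_force"]); print(R.from_quat(st["tcp_rot"]).as_matrix().round(3))
for p in [(.4862,.1498,.2833),(.4588,.3689,.2375),(.4636,.3331,.2264)]: print(proj(c,p).round(1))
for b in redblobs(c,40): print(b)
E
python3 w.py w1
```

```text
2.525 [0.45913549 0.35760506 0.30323817] 0.9986257865503465 [-0.64814711  0.76615278 -0.98401694]
[[-0.993 -0.121 -0.   ]
 [-0.121  0.993  0.   ]
 [ 0.     0.    -1.   ]]
[-82.4 226.8]
[268.6 200.3]
[223.1 196. ]
([17, 62, 9, 30, 177], [20.7, 78.2])
([33, 62, 34, 30, 377], [42.3, 78.9])
([49, 67, 22, 23, 67], [57.9, 76.0])
([359, 108, 51, 53, 1110], [383.7, 134.1])
([293, 157, 13, 19, 218], [298.4, 166.0])
([221, 183, 14, 14, 124], [227.3, 188.6])
([378, 225, 46, 36, 345], [400.8, 243.0])
([389, 235, 123, 82, 612], [431.8, 263.2])
([398, 267, 33, 18, 183], [415.3, 275.8])
([28, 279, 59, 29, 622], [58.4, 292.4])
([0, 286, 20, 26, 178], [5.4, 292.8])
([152, 318, 44, 30, 334], [172.8, 328.7])
([66, 364, 41, 20, 485], [84.4, 376.3])
```

View pics/w1.png

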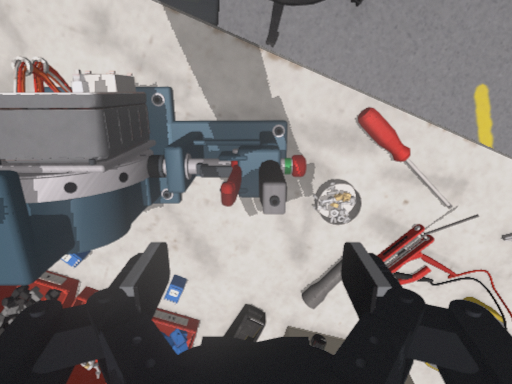

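Wrist view: the grip's top hole is at (273.5,201) and the trigger's top end at about (229,196). Both are slightly right of what I projected, so I'll refine with three views.

Run:
```python
from h import *
s=cams.read_camera("scene");t=cams.read_camera("top");w=cams.read_camera("wrist")
g,e=meet([ray(t,240.6,237.9),ray(w,273.5,201)]);print("grip top+wrist",g,e)
g,e=meet([ray(s,222.3,176.7),ray(t,240.6,237.9),ray(w,273.5,201)]);print("grip top",g,e)
print(onz(w,273.5,201,.24),onz(t,240.6,237.9,.24),onz(s,222.3,176.7,.24))
print(onz(w,229,196,.228))
```

```text
grip top+wrist [0.45734447 0.37091037 0.24257768] [np.float64(0.0016727556549081183), np.float64(0.0016727556549081882)]
grip top [0.45918648 0.37071751 0.23665363] [np.float64(0.0016724101976735286), np.float64(0.00159919603481783), np.float64(0.00245102179002915)]
[0.45778473 0.37279625 0.24      ] [0.45800552 0.36936481 0.24      ] [0.45688454 0.36560729 0.24      ]
[0.46224983 0.33821996 0.228     ]
```

Call:
jog_arm(deltas="0.03 0 -1 0 0 0; 0 0 -1 0 0 0; 0 0 -1 0 0 0; 0 0 -1 0 0 0; 0 0 -0.6 0 0 0; 0 0 -0.4 0 0 0; 0 0 0 0 0 0")

```text
time: 3.55
eef_pos: [0.4602, 0.357, 0.2028]
tcp_rot: [-0.061, 0.998, -0.0, -0.0]
contact_force: [0.1, -0.0, 0.6]
opening: 1.001
finger_force: 0.0
```

Call:
jog_arm(deltas="0 0 0 0 0 0; 0 0 0 0 0 0; 0 0 0 0 0 0; 0 0 0 0 0 0; 0 0 0 0 0 0; 0 0 0 0 0 0; 0 0 0 0 0 0; 0 0 0 0 0 0", gripper=0, squeeze=35)

```text
time: 4.55
eef_pos: [0.4596, 0.3673, 0.2065]
tcp_rot: [-0.06, 0.998, 0.013, 0.003]
contact_force: [-3.4, 26.4, 1.4]
opening: 0.367
finger_force: 35.9
```

Call:
jog_arm(deltas="-0.06 0.5 0 0 0 0; 0 0 0 0 0 0; 0 0 0 0 0 0")

```text
time: 4.92
eef_pos: [0.4596, 0.3677, 0.2066]
tcp_rot: [-0.061, 0.998, 0.0, 0.001]
contact_force: [-2.8, -0.6, 7.6]
opening: 0.35
finger_force: 38.8
```

Run:
```python
from h import *
s=cams.read_camera("scene");t=cams.read_camera("top")
a=cv2.resize(s["color"][150:290,180:310],None,fx=3,fy=3,interpolation=cv2.INTER_CUBIC)
b=cv2.resize(t["color"][205:275,205:305],None,fx=4,fy=4,interpolation=cv2.INTER_CUBIC)
o=np.zeros((420,800,3),np.uint8);o[:420,:390]=a;o[:280,400:800]=b
cv2.imwrite("pics/c.png",o)
```

```text
(no output)
```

View pics/c.png

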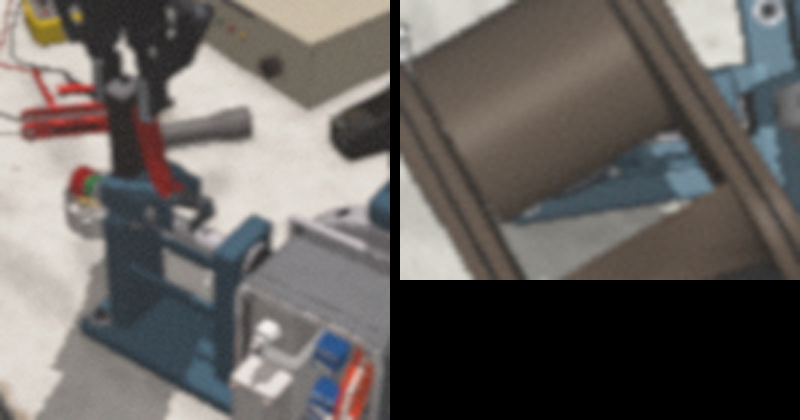

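The lever is pressed over towards the grip, and the red cap now shows the green ring, so the brake bar is out. Releasing the trigger.

Call:
jog_arm(deltas="0 0 0 0 0 0; 0.03 -0.25 0 0 0 0; 0 0 0 0 0 0; 0 0 0 0 0 0; 0 0 0 0 0 0; 0 0 0 0 0 0; 0 0 1 0 0 0; 0 0 1 0 0 0; 0 0 1 0 0 0; 0 0 1 0 0 0; 0 0 1 0 0 0; 0 0 1 0 0 0; 0 0 0 0 0 0; 0 0 0 0 0 0", gripper=1)

```text
time: 6.78
eef_pos: [0.4594, 0.3619, 0.3225]
tcp_rot: [-0.061, 0.998, -0.0, -0.001]
contact_force: [0.8, -0.0, -0.7]
opening: 1.001
finger_force: 0.0
```

Run:
```python
from h import *
s=cams.read_camera("scene")
st=get_state();print(st["time"],st["eef_pos"],st["opening"],st["contact_force"])
cv2.imwrite("pics/d.png",cv2.resize(s["color"][150:330,180:380],None,fx=3,fy=3,interpolation=cv2.INTER_CUBIC))
```

```text
6.825 [0.45925268 0.36184044 0.32189379] 0.9992039460462124 [-0.95598542  0.78258175 -1.81447992]
```

View pics/d.png

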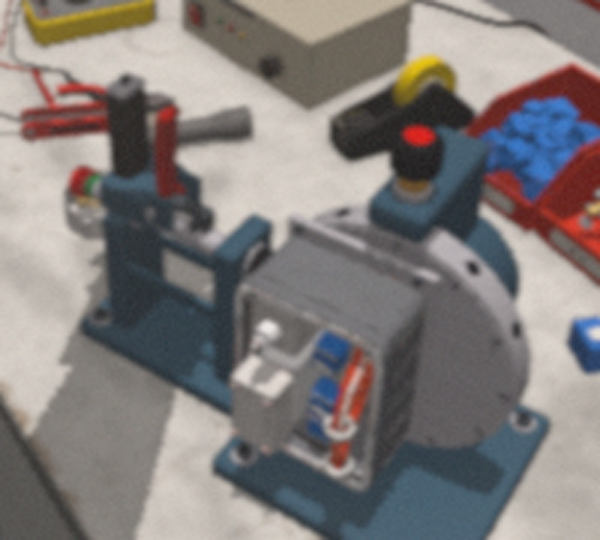

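The trigger is back upright and the brake bar is out. Moving above the knob.

Call:
jog_arm(deltas="0.12 -0.96 1 0 0 0; 0.12 -0.96 0 0 0 0; 0.12 -0.96 0 0 0 0; 0.12 -0.96 0 0 0 0; 0.12 -0.96 0 0 0 0; 0.12 -0.96 0 0 0 0; 0.12 -0.96 0 0 0 0; 0.12 -0.96 0 0 0 0; 0.12 -0.96 0 0 0 0; 0.12 -0.96 0 0 0 0; 0.12 -0.96 0 0 0 0; 0 0 0 0 0 0; 0 0 0 0 0 0")

```text
time: 8.45
eef_pos: [0.486, 0.151, 0.3433]
tcp_rot: [-0.06, 0.998, 0.0, 0.0]
contact_force: [0.1, 0.0, -0.1]
opening: 1.004
finger_force: 0.0
```

```bash
python3 w.py w2 | head -8; python3 -c "
from h import *
c=cams.read_camera('wrist')
for s,p in redblobs(c,40):
    x=onz(c,*p,.283)
    if np.hypot(x[0]-.486,x[1]-.15)<.03: print(s,p,x)"
```

```text
8.5 [0.48599869 0.15121777 0.34325965] 0.9975103840226246 [-0.61857908  0.11474616  0.24715455]
[[-0.993 -0.121 -0.   ]
 [-0.121  0.993  0.   ]
 [-0.     0.    -1.   ]]
[252.  201.8]
[499.  183.2]
[450.9 180.1]
([243, 72, 10, 18, 83], [246.5, 84.0])
[243, 191, 23, 22, 381] [254.5, 201.3] [0.4856183  0.15181813 0.283     ]
```

View pics/w2.png

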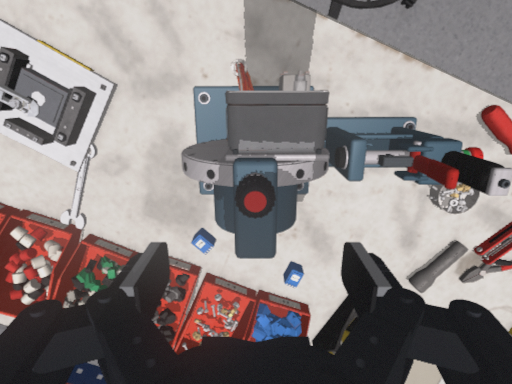

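The knob's red dot is at (254.5,201), centred under the gripper. Descending and gripping.

Call:
jog_arm(deltas="0 0 -1 0 0 0; 0 0 -1 0 0 0; 0 0 -1 0 0 0; 0 0 -0.6 0 0 0; 0 0 -0.25 0 0 0; 0 0 0 0 0 0; 0 0 0 0 0 0")

```text
time: 9.43
eef_pos: [0.4866, 0.1509, 0.2671]
tcp_rot: [-0.061, 0.998, 0.0, 0.001]
contact_force: [-0.0, -0.8, 1.2]
opening: 1.003
finger_force: 0.0
```

Call:
jog_arm(deltas="0 0 0 0 0 0; 0 0 0 0 0 0; 0 0 0 0 0 0; 0 0 0 0 0 0; 0 0 0 0 0 0; 0 0 0 0 0 0; 0 0 0 0 0 0; 0 0 0 0 0 0", gripper=0, squeeze=70)

```text
time: 10.42
eef_pos: [0.4862, 0.1508, 0.2669]
tcp_rot: [-0.061, 0.998, -0.0, 0.0]
contact_force: [-2.0, -1.3, 5.3]
opening: 0.296
finger_force: 69.0
```

Call:
jog_arm(deltas="0 0 0.2 0 0 0; 0 0 0.2 0 0 0; 0 0 0.2 0 0 0; 0 0 0.2 0 0 0; 0 0 0 0 0 0; 0 0 0 0 0 0; 0 0 0 0 0 0")

```text
time: 11.3
eef_pos: [0.4858, 0.1507, 0.2781]
tcp_rot: [-0.06, 0.998, -0.0, -0.001]
contact_force: [5.8, -1.1, -11.9]
opening: 0.296
finger_force: 69.6
```

Call:
jog_arm(deltas="0 0 0.2 0 0 0; 0 0 0.2 0 0 0; 0 0 0 0 0 0; 0 0 0 0 0 0; 0 0 0 0 0 0")

```text
time: 11.92
eef_pos: [0.4856, 0.1507, 0.2833]
tcp_rot: [-0.06, 0.998, 0.0, -0.002]
contact_force: [8.4, 0.9, -20.1]
opening: 0.293
finger_force: 72.4
```

Call:
jog_arm(deltas="0 0 0.2 0 0 0; 0 0 0 0 0 0; 0 0 0 0 0 0; 0 0 0 0 0 0")

```text
time: 12.42
eef_pos: [0.4853, 0.1506, 0.2834]
tcp_rot: [-0.06, 0.998, 0.0, -0.003]
contact_force: [13.6, 1.2, -31.0]
opening: 0.293
finger_force: 71.8
```

The plunger is at its stop: z no longer rises while the force grows. Waiting for the swing.

Call:
jog_arm(deltas="0 0 0 0 0 0; 0 0 0 0 0 0; 0 0 0 0 0 0; 0 0 0 0 0 0; 0 0 0 0 0 0; 0 0 0 0 0 0; 0 0 0 0 0 0; 0 0 0 0 0 0; 0 0 0 0 0 0; 0 0 0 0 0 0; 0 0 0 0 0 0; 0 0 0 0 0 0; 0 0 0 0 0 0; 0 0 0 0 0 0; 0 0 0 0 0 0; 0 0 0 0 0 0; 0 0 0 0 0 0; 0 0 0 0 0 0; 0 0 0 0 0 0; 0 0 0 0 0 0")

```text
time: 14.92
eef_pos: [0.4854, 0.1506, 0.2834]
tcp_rot: [-0.06, 0.998, 0.0, -0.003]
contact_force: [12.8, 0.3, -30.5]
opening: 0.289
finger_force: 71.8
```

Call:
jog_arm(deltas="0 0 0 0 0 0; 0 0 0 0 0 0; 0 0 0 0 0 0; 0 0 0 0 0 0; 0 0 0 0 0 0; 0 0 0 0 0 0; 0 0 0 0 0 0; 0 0 0 0 0 0; 0 0 0 0 0 0; 0 0 0 0 0 0; 0 0 0 0 0 0; 0 0 0 0 0 0; 0 0 0 0 0 0; 0 0 0 0 0 0; 0 0 0 0 0 0; 0 0 0 0 0 0; 0 0 0 0 0 0; 0 0 0 0 0 0; 0 0 0 0 0 0; 0 0 0 0 0 0")

```text
time: 17.42
eef_pos: [0.4853, 0.1506, 0.2834]
tcp_rot: [-0.06, 0.998, 0.0, -0.003]
contact_force: [14.1, 1.0, -29.7]
opening: 0.291
finger_force: 71.8
```

Run:
```python
from h import *
s=cams.read_camera("scene")
cv2.imwrite("pics/e.png",cv2.resize(s["color"][140:350,180:390],None,fx=2.8,fy=2.8,interpolation=cv2.INTER_CUBIC))
s2=s
for i in range(4): s2=cams.read_camera("scene")
d=cv2.absdiff(cv2.GaussianBlur(s["color"],(5,5),0),cv2.GaussianBlur(s2["color"],(5,5),0))[200:340,240:360];print(d.max(),d.mean())
st=get_state();print(st["time"],st["eef_pos"],st["contact_force"],st["finger_force"])
```

```text
3 0.4419246031746032
17.675 [0.48534685 0.15062968 0.28338247] [ 13.99679951   1.40466778 -31.10326274] 71.75494284769229
```

View pics/e.png

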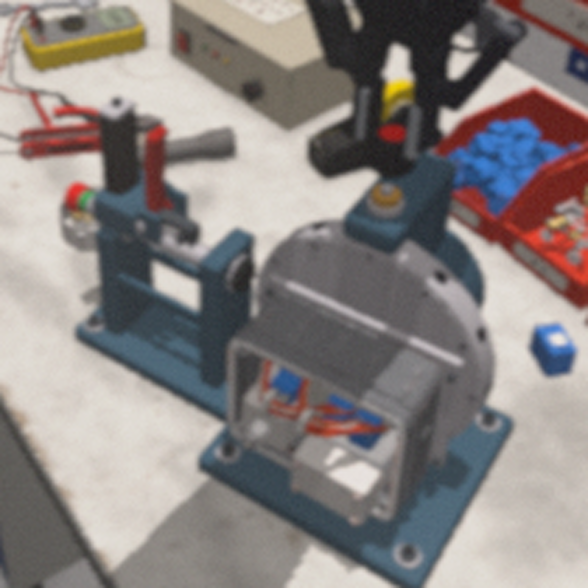

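The unit has swung down with the knob lifted, and nothing is moving between frames. I'll check its level against the projected horizontal.

Run:
```python
from h import *
s=cams.read_camera("scene")
y=np.array([-.124,.992,0]);x=np.array([.992,.124,0]);k=np.array([.486,.151,0])
u=lambda a,b:(180+a/2.8,140+b/2.8)
# intersect adapter-edge pixels with the upright plane just before the faceplate
for off in (-.03,-.02,-.01):
    P=[]
    for a,b in ((285,285),(465,362)):
        o,d=ray(s,*u(a,b)); p=o+d*((k+off*x-o)@x)/(d@x); P.append(((p-k)@y,p[2]))
    (y1,z1),(y2,z2)=P; print(off,P,"angle",np.arctan2(z1-z2,y1-y2))
```

```text
-0.03 [(np.float64(0.05074572673934257), np.float64(0.16728314325056154)), (np.float64(-0.08099213864208933), np.float64(0.1731707202865802))] angle -0.04466188881335246
-0.02 [(np.float64(0.056400083848814064), np.float64(0.15651652991770482)), (np.float64(-0.07824961374452341), np.float64(0.1625342414174475))] angle -0.044661888813352646
-0.01 [(np.float64(0.0620544409582855), np.float64(0.14574991658484815)), (np.float64(-0.07550708884695753), np.float64(0.15189776254831477))] angle -0.04466188881335244
```

The unit is level to within about 0.045 rad and at rest. Handing in.

```bash
python3 -c "
from plant import ctrl
print(ctrl.sign_off())"
```

```text
the job is handed in; nothing more can be done
None
```

I handed the job in at about 18 s on the robot's clock (limit 38 s): brake bar out, trigger back, plunger held at its stop with about 70 N of grip, and the unit hanging still within about 0.05 rad of straight down; the sign-off gave no pass or fail.

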